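# Blind-emboss a card in the treadle press

### The arm

A 7-joint arm with a two-finger parallel gripper is mounted at the origin on the work surface. World frame = base frame: x ahead of the robot, y to its left, z up, the work surface at z = 0. Lengths are in m, angles in rad, forces in N, time in s.
With the tool pointing down it reaches from about 0.35 to 0.9 m from the base axis. Payload 8.1 kg.
Tool frame: the origin (TCP) lies midway between the tips of the shut fingers; the grasp point (between the pads) lies 19 mm behind it; z points along the fingers, y is the line along which they close (so a half turn about z gives the same grasp; the last joint's range is limited). The gripper opens to 92 mm and grips with 3 to 60 N. Pads are 19 mm wide; open, the fingers measure 130 mm over their backs; the gripper's body (75 mm by 190 mm) begins 47 mm behind the grasp point.
Start: joints at [1.187, 0.434, 0.025, 1.573, -0.012, 1.134, -0.075], TCP at [0.173, -0.601, 0.227] pointing down, gripper open.
Joint ranges: [-2.62, 2.62], [-0.44, 2.09], [-1.27, 1.32], [0.08, 2.57], [-1.32, 4.46], [0.12, 2], [-2.74, 2.74]. Speed limits (rad/s): [2.22, 2.22, 3.01, 3.01, 3.14, 3.14, 3.14].

### API

Orientations are given as a rotation vector (axis times angle).
In Python, from cell import observe, cams, job gives the robot as it stands. The module is installed in compiled form; this text tells all that it offers.
- The arm moves only by the tool step_arm, never from a script. Its argument "steps" is a list of rows, each a list of 6 numbers: the shift along the world's x, y, z in mm, then the turn, a rotation vector about the world's x, y, z in rad. In form: [[dx, dy, dz, rx, ry, rz], ...]. A call has 1 to 20 rows; each row shifts and turns the commanded pose from where the row before left it; what a row does not reach is not made up. A row lasts 1/12 s, in which the tool goes at most 41.7 mm and 7.16 degrees, less where a joint would pass 70% of its speed; a pose out of reach is approached as far as the arm can. A call with a gripper value outside its range is refused whole. "gripper" is the opening, from 0 (shut) to 1 (fully open), set as the call begins (left out, the last holds). The fingers move at their own pace and stop on an object; "force" is the grip in N (left out, the last holds). Time passes only in rows, so rows that do not move let the fingers close. It gives the time, the measured TCP pose, the force, the opening and the grip force at its end, in the units of the state.
- observe(): the state, without advancing time (a new reading comes with each control period).
- cams.get_image(name): name is "scene" or "top"; returns the picture (400x640x3 uint8, red, green, blue); there is no depth.
- cams.get_calibration(name): a dict with "fov_y" (degrees; the focal length in pixels is half the picture's height over the tangent of half this angle, whatever the lens; pixels are square), "cx", "cy" (the principal point, pixels), "world_to_cam" (4x4, takes a point from world to camera coordinates). Camera axes: x right, y up, looking along -z (the intrinsics and any distortion apply to the point x, -y, -z); pixel columns grow to the right and rows downward; lengths in m; the calibration is good to about 2 mm. A picture is of the moment at which its call begins. get_calibration takes no time and is no camera call.
- job.sign_off(): hands the job in; it is judged then, once.
The state is a dict: "clock": time; "joints": joint angles; "dq": joint speeds; "joint_efforts": joint torques, N m; "position": TCP position; "ee_rot": TCP orientation; "force": force on the tool from outside, world axes, zero at the start; "ft_torque": the same for the moment, N m; "width": opening from 0.0 (shut) to 1.0 (fully open); "gripper_force": force on a finger pad.
Only numpy, scipy, OpenCV 4.12 (cv2) and the standard library are available. Lean on these libraries where they do the work, as an engineer would, in place of code of your own. Each camera call takes 0.05 s, during which the arm holds its last target. There are 200 camera calls.

### The job

Emboss the card in the bench press: draw the sliding bed out towards you, clear of the pressing plate, stand every relief block that is on the table face down on the card, each squarely on an outline of its own, push the bed fully in under the pressing plate and press the treadle pedal down to its stop, holding it there for a moment. Then let the pedal come up, draw the bed fully out again and put all the blocks side by side, flat and handle up, in the empty wooden tray. Blocks that get knocked out of place must be set right before pressing; leave the plant, camera and paint tube where they are.

Things in the scene. Friction and masses are not known exactly. Their poses are not given: they have to be found in the camera images.
- press: Grey bench embossing press, 193 mm high. Origin on the table under the drawn-out bed's centre; x points into the press (bed slides in along it), z up. Columns 24 mm thick at x 165, y +-125 mm; crosshead x 142-188, from 159 mm up; sprung pressing plate x 110-220, y +-100 mm, underside 104 mm up, drops 28 mm with the pedal. Pedal on its -y side.
- bed (a joint): Slide of the bed along press x, m: 0 = fully out on its stop, 0.165 = fully in under the plate; below 0.07 the outlines are clear of the plate. Friction about 4 N; stays where left. The bed is an aluminium tray, 120 x 200 mm inside, lips 8 mm high, with a fixed white card, top 40 mm above the table.
- bed_handle (a point): Point on the axis of the bed's pull handle, an upright dark wooden cylinder 26 mm thick that reaches from 40 to 90 mm above the table, on the robot's side of the bed; this point is 70 mm above the table. It is 127 mm from the bed's centre.
- pedal (a joint): Treadle pedal angle in rad: 0 = up (rest), 0.35 = down on its stop; a spring lifts it. About 11 N at the rubber pad holds it fully down.
- pedal_pad (a point): Centre of the rubber-covered top of the pedal, near its raised free end: press here, downwards. The pedal is a steel plate 125 x 70 mm on the -y side of the press, hinged about press y at its far end (about 95 mm in press +x from here, 22 mm above the table), at rest sloping up 0.4 rad towards the robot. This point sinks from 68 to 35 mm above the table.
- tray: Shallow open dark wooden tray, 200 (its x) x 114 (its y) x 16 mm, walls and floor 5 mm thick, fixed to the table. Origin at the centre of its underside. Three blocks fit side by side at a pitch of 60 mm along its x, each lying along its y.
- outline0 (a point): Centre of an outline (86 x 54 mm, drawn on the card) on the bed, on the card's surface; its x axis lies along the outline's long side and the press x axis. The three lie side by side at a pitch of 60 mm, this one at y = -60 mm of the bed.
- outline1 (a point): Centre of an outline (86 x 54 mm, drawn on the card) on the bed, on the card's surface; its x axis lies along the outline's long side and the press x axis. The three lie side by side at a pitch of 60 mm, this one at y = 0 mm of the bed.
- outline2 (a point): Centre of an outline (86 x 54 mm, drawn on the card) on the bed, on the card's surface; its x axis lies along the outline's long side and the press x axis. The three lie side by side at a pitch of 60 mm, this one at y = 60 mm of the bed.
- block0: Relief block: wooden block 80 x 48 mm (its x, y), 16 mm thick with a dark rubber relief face underneath, and on its top a lengthwise wooden grip bar 70 long, 20 wide and 26 mm high (42 mm high in all). Origin at the centre of its underside, z up through the grip bar. All blocks are alike; may be absent.
- block1: Relief block: wooden block 80 x 48 mm (its x, y), 16 mm thick with a dark rubber relief face underneath, and on its top a lengthwise wooden grip bar 70 long, 20 wide and 26 mm high (42 mm high in all). Origin at the centre of its underside, z up through the grip bar. All blocks are alike; may be absent.
- block2: Relief block: wooden block 80 x 48 mm (its x, y), 16 mm thick with a dark rubber relief face underneath, and on its top a lengthwise wooden grip bar 70 long, 20 wide and 26 mm high (42 mm high in all). Origin at the centre of its underside, z up through the grip bar. All blocks are alike; may be absent.
- block3: Relief block: wooden block 80 x 48 mm (its x, y), 16 mm thick with a dark rubber relief face underneath, and on its top a lengthwise wooden grip bar 70 long, 20 wide and 26 mm high (42 mm high in all). Origin at the centre of its underside, z up through the grip bar. All blocks are alike; may be absent.
- succulent: Bystander: small succulent in a paper pot about 96 mm wide, 150 mm high; origin under its centre.
- camera: Bystander: black photo camera 125 mm wide, 80 mm high; origin under its body.
- paint_tube: Bystander: paint tube 118 mm long, 34 mm wide, 20 mm high; origin under its middle.

How it is judged:
By the outcome, as a careful person would: the job done as asked, in the order asked, and still so for the second after the job is handed in, with the robot touching nothing.
Of block0, block1, block2, block3 only 2 to 3 are there at a start; the rules pass over those that are not, and their reading is None.
At some moment in a run one of block0, block1, block2, block3 may be knocked a few centimetres aside while the robot is not near it.
Once in a run the grip may slacken for a moment while it holds something.
It also fails if it takes over 210 s, if anything falls off the work surface, if the arm or the gripper's body presses on something with over 40 N, if the wrist force passes 120 N, or if a joint passes its speed limit or range.

## Working session

There is one attempt and no reset: what is moved stays moved. The work goes in short steps, Python scripts to look and compute and a tool call to move; the robot and the scene stay as the last step left them, time stands still between calls to the robot, and variables do not carry over. Pictures are saved under pics/ and viewed, at most 14 in all, crops included, and the job is handed in when it is done.

Besides the shell and the picture viewer there is one more tool, called after "Request:" as name(argument=value, ...), one argument or row to a line, values as JSON. step_arm: Moves the arm, as the interface text tells. Its arguments: {"type":"object","properties":{"steps":{"type":"array","items":{"type":"array","items":{"type":"number"}}},"gripper":{"type":"number"},"force":{"type":"number"}},"required":["steps"]}

```bash
mkdir -p pics; python3 - <<'E'
from cell import observe,cams
import cv2
s=observe(); print({k:s[k] for k in('clock','position','ee_rot','width')})
for n in('scene','top'):
    im=cams.get_image(n); cv2.imwrite(f'pics/{n}0.png',im[:,:,::-1])
    c=cams.get_calibration(n); print(n,c)
E
```

```text
{'clock': 0.0, 'position': array([ 0.17302784, -0.60002531,  0.22593205]), 'ee_rot': array([-3.10913164e+00, -4.39399988e-01,  5.26307723e-04]), 'width': 0.9998520229028297}
scene {'fov_y': 50.12827825816405, 'cx': 317.61560130051595, 'cy': 202.04418039327516, 'world_to_cam': array([[-0.87489854,  0.48397677, -0.01786169,  0.50436589],
       [-0.36093407, -0.62699198,  0.69036777,  0.14347792],
       [ 0.32292283,  0.61044864,  0.72323807, -1.5454227 ],
       [ 0.        ,  0.        ,  0.        ,  1.        ]])}
top {'fov_y': 55.79376434014786, 'cx': 320.0057639661445, 'cy': 197.83822934323652, 'world_to_cam': array([[-0.0100128 , -0.99994822,  0.0018142 ,  0.00869373],
       [ 0.97426823, -0.00934709,  0.2251978 , -0.58754498],
       [-0.22516918,  0.00402238,  0.97431138, -0.84304768],
       [ 0.        ,  0.        ,  0.        ,  1.        ]])}
```

View pics/scene0.png

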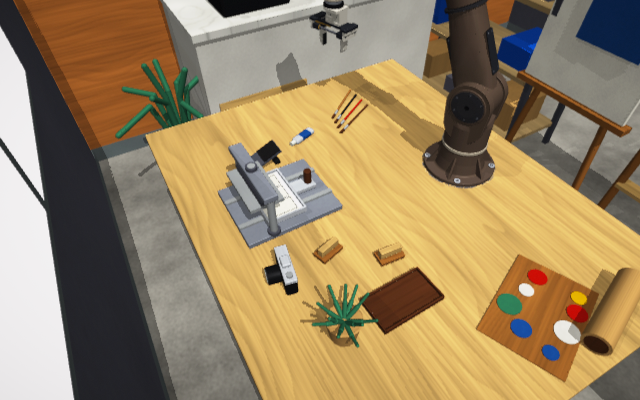

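View pics/top0.png

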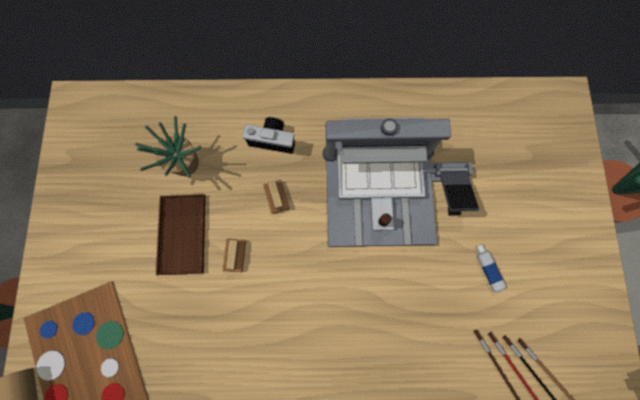

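The scene view shows the press, two blocks and the empty tray. In the top view the blocks are at about (277,196) and (235,255), the tray at (182,235), the bed handle at (386,219) and the pedal at (458,190). I'll take enlarged crops next.

```bash
cat > h.py <<'E'
import numpy as np, cv2
from cell import cams, observe
def ray(n,uv):
    c=cams.get_calibration(n); f=200/np.tan(np.radians(c['fov_y']/2)); M=c['world_to_cam']; R,t=M[:3,:3],M[:3,3]
    d=np.array([(uv[0]-c['cx'])/f,-(uv[1]-c['cy'])/f,-1.]); return -R.T@t, R.T@d
def onz(n,uv,z):
    o,d=ray(n,uv); return (o+d*(z-o[2])/d[2])[:2]
def proj(n,p):
    c=cams.get_calibration(n); f=200/np.tan(np.radians(c['fov_y']/2)); M=c['world_to_cam']
    q=M[:3,:3]@np.array(p)+M[:3,3]; return np.array([c['cx']+f*q[0]/-q[2], c['cy']+f*q[1]/q[2]])
def grab(n,name):
    im=cams.get_image(n)[:,:,::-1].copy(); cv2.imwrite(f'pics/{name}.png',im); return im
def crop(im,x,y,w,h,s,name):
    cv2.imwrite(f'pics/{name}.png',cv2.resize(im[y:y+h,x:x+w],None,fx=s,fy=s,interpolation=cv2.INTER_CUBIC))
E
python3 - <<'E'
from h import *
im=cv2.imread('pics/top0.png')
crop(im,320,112,160,140,4,'c1'); crop(im,140,165,160,120,5,'c2')
im=cv2.imread('pics/scene0.png'); crop(im,215,110,190,150,4,'c3')
E
```

```text
(no output)
```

View pics/c1.png

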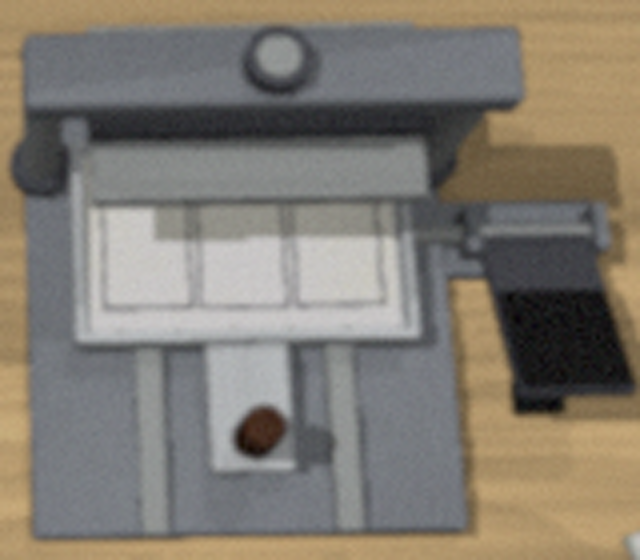

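View pics/c2.png

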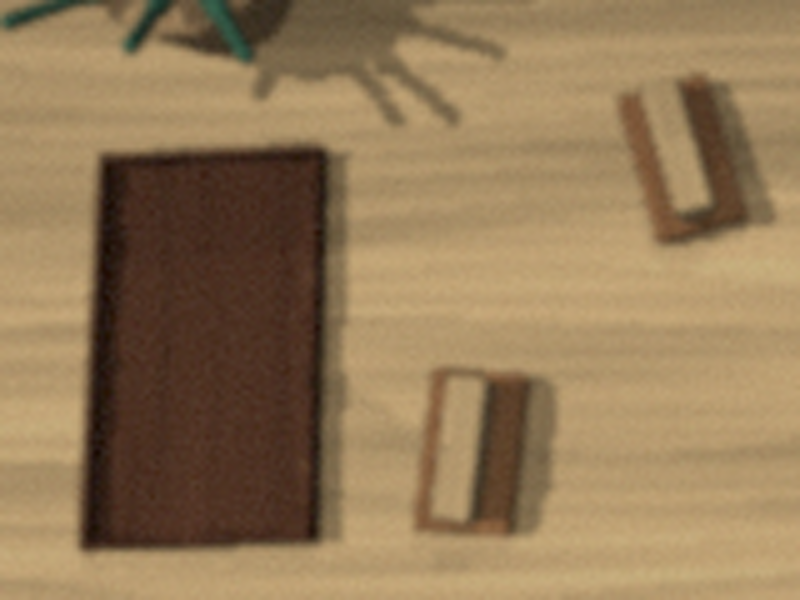

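View pics/c3.png

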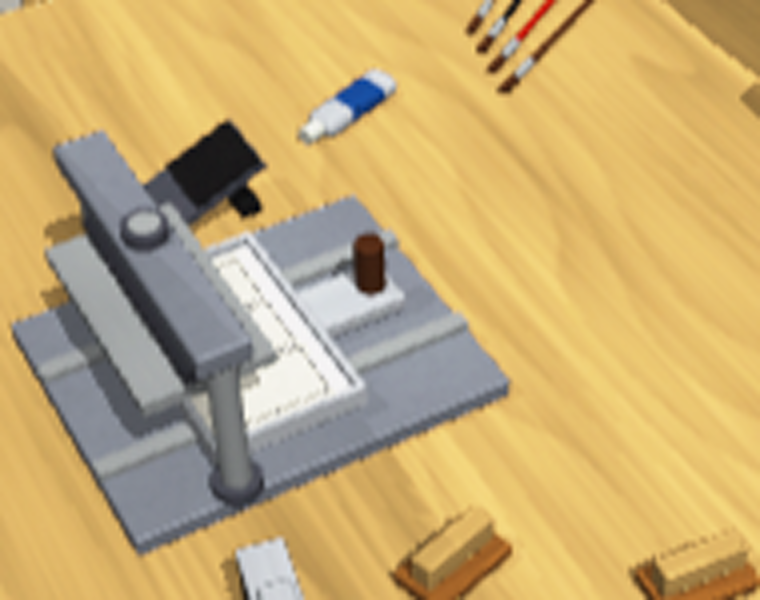

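The crops show the bed partly in, with the near outline edges at crop row 305 and the handle at (262,430). Both blocks stand handle up, and the tray is empty.

```bash
python3 - <<'E'
from h import *
np.set_printoptions(precision=4,suppress=True)
print('cam',ray('top',(0,0))[0],ray('scene',(0,0))[0])
a=lambda p,z:onz('top',((p[0]+.5)/4-.5+320,(p[1]+.5)/4-.5+112),z)
b=lambda p,z:onz('top',((p[0]+.5)/5-.5+140,(p[1]+.5)/5-.5+165),z)
def quad(P,f,z,n):
    Q=np.array([f(p,z) for p in P]); print(n,'ctr',Q.mean(0),'sides',[round(float(np.linalg.norm(Q[i]-Q[i-1]))*1000) for i in range(4)],'yaw',[round(float(np.degrees(np.arctan2(*(Q[i]-Q[j])[::-1]))),1) for i,j in((0,3),(1,2),(0,1),(3,2))])
quad([(640,85),(682,85),(712,208),(680,215)],b,.042,'Abar')
quad([(620,95),(708,75),(747,218),(662,242)],b,.016,'Abody')
quad([(445,375),(488,375),(472,522),(432,520)],b,.042,'Bbar')
quad([(437,370),(530,375),(513,533),(417,530)],b,.016,'Bbody')
quad([(105,157),(325,150),(318,540),(83,547)],b,.016,'tray')
for p in [(105,305),(190,305),(203,305),(283,305),(297,303),(385,303)]: print('outl',a(p,.04))
for p in [(75,342),(422,338)]: print('lip',a(p,.048))
for p in [(36,536),(468,528)]: print('base',a(p,.015))
for p in [(24,106),(520,103),(25,35),(520,30)]: print('cross',a(p,.193))
for p in [(92,200),(430,195)]: print('plate',a(p,.112))
for p in [(497,290),(602,288),(522,392),(632,386)]: print('pad',a(p,.068))
print('handletop z.09',a((268,425),.09),'z.07',a((264,430),.07))
# handle in two views via mask
for n,(x0,y0,x1,y1) in {'top':(370,205,400,235),'scene':(295,160,320,190)}.items():
    im=cv2.imread(f'pics/{n}0.png'); g=im[y0:y1,x0:x1].astype(int)
    m=(g.sum(2)<230)&(g[:,:,2]>g[:,:,0]+15); v,u=np.nonzero(m); 
    c=np.array([u.mean()+x0,v.mean()+y0]); print(n,c,len(u),u.min()+x0,u.max()+x0,v.min()+y0,v.max()+y0,'at .065',onz(n,c,.065))
E
```

```text
cam [0.3827 0.0066 0.9537] [0.9921 0.7893 1.0277]
Abar ctr [0.6038 0.1138] sides [70, 21, 65, 16] yaw [17.6, 14.1, 89.5, 102.1]
Abody ctr [0.6053 0.1138] sides [80, 46, 78, 44] yaw [16.6, 15.4, 102.8, 105.6]
Bbar ctr [0.4573 0.2161] sides [69, 21, 70, 19] yaw [-2.6, -4.0, 89.4, 86.6]
Bbody ctr [0.4574 0.2146] sides [78, 46, 77, 47] yaw [-4.5, -4.2, 86.4, 87.7]
tray ctr [0.5118 0.3495] sides [195, 112, 196, 114] yaw [1.7, 2.4, 91.3, 91.1]
outl [ 0.6188 -0.0621]
outl [ 0.6183 -0.1151]
outl [ 0.6182 -0.1233]
outl [ 0.6177 -0.1732]
outl [ 0.6189 -0.1821]
outl [ 0.6184 -0.2371]
lip [ 0.5934 -0.0424]
lip [ 0.5938 -0.2562]
base [ 0.4779 -0.0174]
base [ 0.4802 -0.2856]
cross [ 0.6898 -0.0099]
cross [ 0.6891 -0.2762]
cross [ 0.7308 -0.011 ]
cross [ 0.7313 -0.2799]
plate [ 0.6636 -0.0507]
plate [ 0.6648 -0.2486]
pad [ 0.6187 -0.2982]
pad [ 0.6193 -0.3621]
pad [ 0.5555 -0.3078]
pad [ 0.5585 -0.374 ]
handletop z.09 [ 0.5331 -0.151 ] z.07 [ 0.5336 -0.1521]
top [384.8977 219.0795] 88 380 390 214 224 at .065 [ 0.5346 -0.1513]
scene [307.0323 175.5699] 93 304 310 169 182 at .065 [ 0.534  -0.1468]
```

Request:
step_arm(
  steps=[
    [25.8,32.1,0,0,0,-0.02],
    [25.8,32.1,0,0,0,-0.02],
    [25.8,32.1,0,0,0,-0.02],
    [25.8,32.1,0,0,0,-0.02],
    [25.8,32.1,0,0,0,-0.02],
    [25.8,32.1,0,0,0,-0.02],
    [25.8,32.1,0,0,0,-0.02],
    [25.8,32.1,0,0,0,-0.02],
    [25.8,32.1,0,0,0,-0.02],
    [25.8,32.1,0,0,0,-0.02],
    [25.8,32.1,0,0,0,-0.02],
    [25.8,32.1,0,0,0,-0.02],
    [25.8,32.1,0,0,0,-0.02],
    [25.8,32.1,0,0,0,-0.02],
    [0,0,0,0,0,0],
    [0,0,0,0,0,0],
  ],
  gripper=1,
  force=30,
)

```text
clock: 1.43
position: [0.5355, -0.1481, 0.2262]
ee_rot: [-3.14, -0.01, 0.001]
force: [0.4, -0.4, -0.2]
width: 0.996
gripper_force: 0.0
```

Request:
step_arm(
  steps=[
    [-1,-2,-30,0,0,0],
    [0,0,-30,0,0,0],
    [0,0,-30,0,0,0],
    [0,0,-30,0,0,0],
    [0,0,-30,0,0,0],
    [0,0,-21,0,0,0],
    [0,0,0,0,0,0],
  ],
)

```text
clock: 2.02
position: [0.5294, -0.1541, 0.0516]
ee_rot: [-3.141, 0.001, 0.012]
force: [-0.9, 0.5, 0.0]
width: 0.997
gripper_force: 0.0
```

Request:
step_arm(
  steps=[
    [0,0,0,0,0,0],
    [0,0,0,0,0,0],
    [0,0,0,0,0,0],
    [0,0,0,0,0,0],
    [0,0,0,0,0,0],
    [0,0,0,0,0,0],
    [0,0,0,0,0,0],
    [0,0,0,0,0,0],
  ],
  gripper=0,
)

```text
clock: 2.68
position: [0.5335, -0.1531, 0.056]
ee_rot: [3.141, 0.001, 0.0]
force: [0.4, -0.7, -0.2]
width: 0.468
gripper_force: 0.0
```

Request:
step_arm(
  steps=[
    [0,0,0,0,0,0],
    [0,0,0,0,0,0],
    [0,0,0,0,0,0],
    [0,0,0,0,0,0],
    [0,0,0,0,0,0],
  ],
)

```text
clock: 3.1
position: [0.5334, -0.1494, 0.0557]
ee_rot: [-3.138, -0.006, 0.001]
force: [-1.4, 11.0, 2.9]
width: 0.277
gripper_force: 30.0
```

Request:
step_arm(
  steps=[
    [-5,1,0,0,0,0],
    [-10,1,0,0,0,0],
    [-10,0,0,0,0,0],
    [-10,0,0,0,0,0],
    [-10,0,0,0,0,0],
    [-10,0,0,0,0,0],
    [-10,0,0,0,0,0],
    [-10,0,0,0,0,0],
    [-10,0,0,0,0,0],
    [-10,0,0,0,0,0],
    [-8,0,0,0,0,0],
    [-5,0,0,0,0,0],
    [0,0,0,0,0,0],
  ],
)

```text
clock: 4.18
position: [0.4259, -0.1503, 0.0557]
ee_rot: [-3.141, -0.002, -0.003]
force: [3.1, 3.2, -5.3]
width: 0.278
gripper_force: 30.0
```

Request:
step_arm(
  steps=[
    [-4,0,0,0,0,0],
    [-4,0,0,0,0,0],
    [-3,0,0,0,0,0],
    [-2,0,0,0,0,0],
    [0,0,0,0,0,0],
  ],
)

```text
clock: 4.6
position: [0.4223, -0.1504, 0.0571]
ee_rot: [3.141, 0.006, 0.027]
force: [28.7, 3.6, -26.4]
width: 0.275
gripper_force: 30.0
```

Request:
step_arm(
  steps=[
    [4,0,0,0,0,0],
    [2,0,0,0,0,0],
    [0,0,0,0,0,0],
    [0,0,0,0,0,0],
  ],
)

```text
clock: 4.93
position: [0.4223, -0.1503, 0.057]
ee_rot: [3.142, 0.004, 0.01]
force: [6.5, 6.2, 5.0]
width: 0.278
gripper_force: 30.0
```

Request:
step_arm(
  steps=[
    [0,0,0,0,0,0],
    [0,0,0,0,0,0],
    [0,0,0,0,0,0],
    [0,0,0,0,0,0],
    [0,0,20,0,0,0],
    [0,0,30,0,0,0],
    [0,0,35,0,0,0],
    [0,0,35,0,0,0],
    [0,0,20,0,0,0],
  ],
  gripper=0.65,
)

```text
clock: 5.68
position: [0.4189, -0.1515, 0.199]
ee_rot: [3.141, 0.0, 0.004]
force: [0.2, -0.9, 0.1]
width: 0.648
gripper_force: 0.0
```

```bash
python3 - <<'E'
from h import *
im=grab('top','top1'); print(observe()['position'])
a=im[165:285,215:305]; b=im[170:290,315:445]
cv2.imwrite('pics/c4.png',np.hstack([cv2.resize(a,None,fx=3.5,fy=3.5,interpolation=2),cv2.resize(b,None,fx=3.5,fy=3.5,interpolation=2)]))
E
```

```text
[ 0.42051487 -0.15192816  0.20136946]
```

View pics/c4.png

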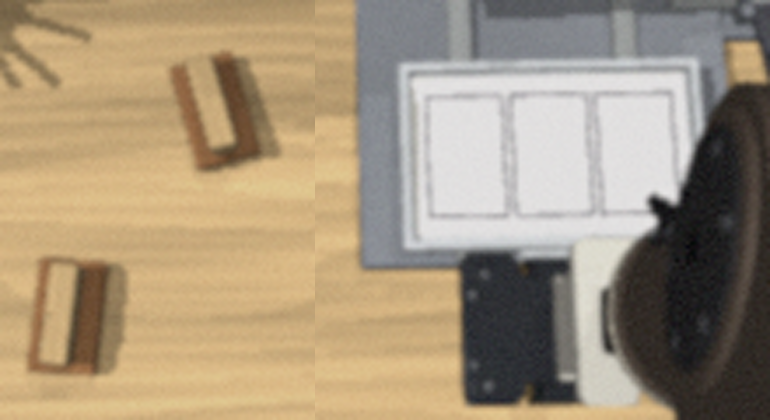

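The bed is drawn out and the outlines are clear of the plate (left outline corners at crop (427,95) to (507,214)). Neither block has moved.

```bash
python3 - <<'E'
from h import *
np.set_printoptions(precision=4,suppress=True)
for P in ([(427,95),(502,93),(507,214),(430,215)],[(514,94),(586,93),(592,214),(518,215)],[(597,93),(672,92),(678,212),(603,213)]):
    Q=np.array([onz('top',(315-.5+(x-315+.5)/3.5,170-.5+(y+.5)/3.5),.04) for x,y in P]); print(Q.mean(0)); print(Q.ravel())
E
```

```text
[ 0.5533 -0.09  ]
[ 0.5959 -0.0634  0.5968 -0.1167  0.5104 -0.1168  0.5102 -0.0632]
[ 0.5529 -0.1505]
[ 0.596  -0.1252  0.5963 -0.1763  0.5098 -0.1759  0.5096 -0.1244]
[ 0.5534 -0.2103]
[ 0.5962 -0.1842  0.5964 -0.2375  0.5106 -0.2359  0.5104 -0.1836]
```

Request:
step_arm(
  steps=[
    [20.4,29.5,0,0,0,0.031],
    [20.4,29.5,0,0,0,0.031],
    [20.4,29.5,0,0,0,0.031],
    [20.4,29.5,0,0,0,0.031],
    [20.4,29.5,0,0,0,0.031],
    [20.4,29.5,0,0,0,0.031],
    [20.4,29.5,0,0,0,0.031],
    [20.4,29.5,0,0,0,0.031],
    [20.4,29.5,0,0,0,0.031],
    [0,0,0,0,0,0],
    [0,0,0,0,0,0],
    [0,0,0,0,0,0],
  ],
)

```text
clock: 6.73
position: [0.6014, 0.1137, 0.1948]
ee_rot: [3.11, 0.437, -0.003]
force: [-0.3, 0.3, -0.7]
width: 0.648
gripper_force: 0.0
```

```bash
cat > st.py <<'E'
from h import *
P=[];
for i in range(6):
    s=observe(); P.append(np.r_[s['position'],s['ee_rot']]); cams.get_image('top')
print(np.round(np.mean(P,0),4),'sd',np.round(np.std(P,0),4),s['clock'],s['width'],s['gripper_force'])
E
python3 st.py
```

```text
[ 6.0150e-01  1.1300e-01  1.9540e-01  3.1104e+00  4.3540e-01 -1.5000e-03] sd [0.0001 0.0003 0.0004 0.0002 0.0009 0.001 ] 6.9833 0.6509079926233668 0.0
```

Request:
step_arm(
  steps=[
    [3,1,-35,0,0,0],
    [0,0,-35,0,0,0],
    [0,0,-35,0,0,0],
    [0,0,-30,0,0,0],
    [0,0,-20,0,0,0],
    [0,0,-13,0,0,0],
    [0,0,-6,0,0,0],
    [0,0,0,0,0,0],
    [0,0,0,0,0,0],
  ],
)

```text
clock: 7.78
position: [0.6057, 0.1155, 0.0228]
ee_rot: [-3.111, -0.438, -0.002]
force: [0.8, -0.3, 0.5]
width: 0.647
gripper_force: 0.0
```

Request:
step_arm(
  steps=[
    [0,0,0,0,0,0],
    [0,0,0,0,0,0],
    [0,0,0,0,0,0],
    [0,0,0,0,0,0],
    [0,0,0,0,0,0],
    [0,0,0,0,0,0],
    [0,0,0,0,0,0],
    [0,0,0,0,0,0],
  ],
  gripper=0,
  force=40,
)

```text
clock: 8.45
position: [0.605, 0.1153, 0.0218]
ee_rot: [3.111, 0.438, 0.0]
force: [0.2, -0.3, 2.3]
width: 0.214
gripper_force: 40.0
```

Request:
step_arm(
  steps=[
    [0,0,15,0,0,0],
    [0,0,30,0,0,0],
    [0,0,35,0,0,0],
    [0,0,20,0,0,0],
    [-7.4,-29.3,0,0,0,-0.04],
    [-7.4,-29.3,0,0,0,-0.04],
    [-7.4,-29.3,0,0,0,-0.04],
    [-7.4,-29.3,0,0,0,-0.04],
    [-7.4,-29.3,0,0,0,-0.04],
    [-7.4,-29.3,0,0,0,-0.04],
    [-7.4,-29.3,0,0,0,-0.04],
    [0,0,0,0,0,0],
    [0,0,0,0,0,0],
    [0,0,0,0,0,0],
  ],
)

```text
clock: 9.62
position: [0.5532, -0.0892, 0.1216]
ee_rot: [-3.141, -0.0, 0.0]
force: [-0.4, 0.8, -1.4]
width: 0.212
gripper_force: 40.0
```

```bash
python3 st.py; python3 - <<'E'
from h import *
grab('scene','scene2')
E
```

```text
[ 5.534e-01 -8.850e-02  1.217e-01 -3.141e+00 -2.400e-03  0.000e+00] sd [0.0001 0.0004 0.     0.0002 0.0011 0.0001] 9.8667 0.21940970384267852 3.9968638122081757
```

View pics/scene2.png

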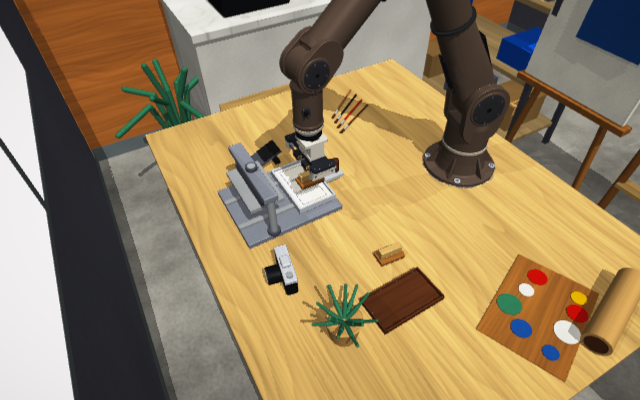

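The block is in the gripper over the bed at about (318,178), but grip force has dropped to 4 N, so this is the slackening. I'll hold still.

Request:
step_arm(
  steps=[
    [0,-1.5,0,0,0,0],
    [0,0,0,0,0,0],
    [0,0,0,0,0,0],
    [0,0,0,0,0,0],
    [0,0,0,0,0,0],
    [0,0,0,0,0,0],
  ],
)

```text
clock: 10.47
position: [0.5532, -0.0913, 0.1217]
ee_rot: [3.142, -0.001, -0.0]
force: [0.0, -0.3, -1.6]
width: 0.217
gripper_force: 40.0
```

```bash
python3 - <<'E'
from h import *
im=grab('scene','scene3'); crop(im,255,125,110,90,6,'c5'); print(observe()['gripper_force'],observe()['width'])
E
```

```text
39.99639093875885 0.21385832023347887
```

View pics/c5.png

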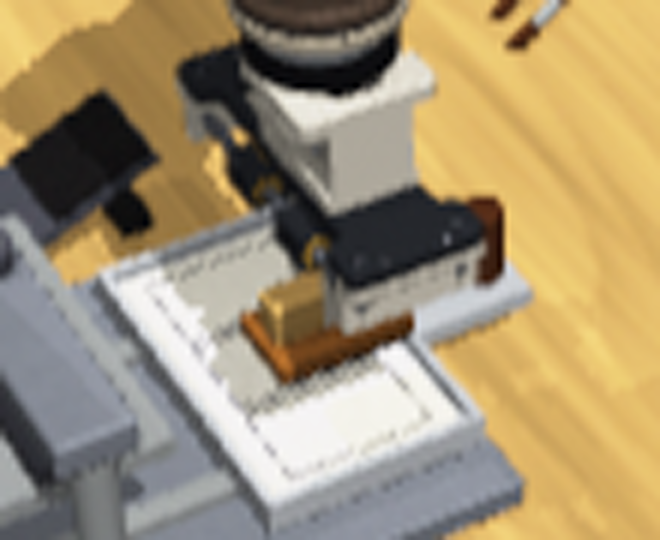

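The grip is back at 40 N and the block hangs level, though it may have slipped slightly. I'll lower it gently.

Request:
step_arm(
  steps=[
    [0,0.8,-15,0,0,0],
    [0,0,-15,0,0,0],
    [0,0,-10,0,0,0],
    [0,0,-5,0,0,0],
    [0,0,-3,0,0,0],
    [0,0,-2,0,0,0],
    [0,0,0,0,0,0],
  ],
)

```text
clock: 11.1
position: [0.5533, -0.0905, 0.0718]
ee_rot: [3.142, -0.0, 0.0]
force: [-0.2, 0.3, -2.0]
width: 0.217
gripper_force: 40.0
```

Request:
step_arm(
  steps=[
    [0,0,-2,0,0,0],
    [0,0,-2,0,0,0],
    [0,0,-2,0,0,0],
    [0,0,0,0,0,0],
  ],
)

```text
clock: 11.43
position: [0.5531, -0.0904, 0.0656]
ee_rot: [3.142, -0.0, -0.0]
force: [0.1, 0.5, -1.6]
width: 0.216
gripper_force: 40.0
```

Request:
step_arm(
  steps=[
    [0,0,-1.5,0,0,0],
    [0,0,-1.5,0,0,0],
    [0,0,-1,0,0,0],
    [0,0,0,0,0,0],
  ],
)

```text
clock: 11.77
position: [0.5533, -0.0904, 0.0618]
ee_rot: [3.141, -0.0, 0.0]
force: [0.1, -0.0, 0.7]
width: 0.214
gripper_force: 40.0
```

Request:
step_arm(
  steps=[
    [0,0,0,0,0,0],
    [0,0,0,0,0,0],
    [0,0,0,0,0,0],
    [0,0,0,0,0,0],
    [0,0,20,0,0,0],
    [0,0,35,0,0,0],
    [0,0,35,0,0,0],
    [0,0,20,0,0,0],
    [0,0,0,0,0,0],
  ],
  gripper=0.5,
)

```text
clock: 12.52
position: [0.556, -0.0905, 0.1766]
ee_rot: [3.141, -0.001, 0.012]
force: [0.1, -0.7, 0.1]
width: 0.502
gripper_force: 0.0
```

```bash
python3 - <<'E'
from h import *
im=grab('top','top2'); s=grab('scene','scene4')
a=cv2.resize(im[165:285,140:300],(560,420),interpolation=2); b=cv2.resize(s[150:230,235:350],(0,0),fx=3.5,fy=3.5,interpolation=2)
o=np.zeros((560,800,3),np.uint8); o[:420,:560]=a; o[-280:,400:][:, :b.shape[1]]=b[:, :400]; cv2.imwrite('pics/c6.png',o)
E
```

```text
(no output)
```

View pics/c6.png

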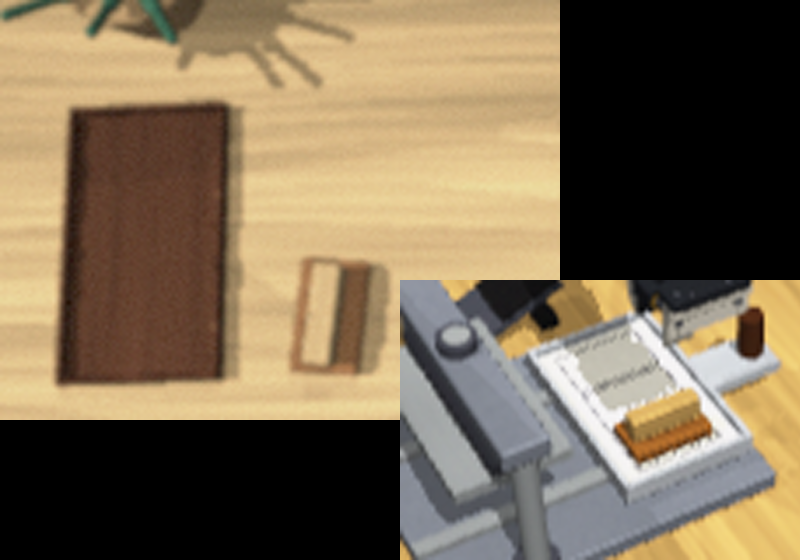

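Request:
step_arm(
  steps=[
    [-10.7,34,3,0,0,-0.007],
    [-10.7,34,3,0,0,-0.007],
    [-10.7,34,3,0,0,-0.007],
    [-10.7,34,0,0,0,-0.007],
    [-10.7,34,0,0,0,-0.007],
    [-10.7,34,0,0,0,-0.007],
    [-10.7,34,0,0,0,-0.007],
    [-10.7,34,0,0,0,-0.007],
    [-10.7,34,0,0,0,-0.008],
    [0,0,0,0,0,0],
    [0,0,0,0,0,0],
    [0,0,0,0,0,0],
  ],
)

```text
clock: 13.62
position: [0.4564, 0.2147, 0.1795]
ee_rot: [3.138, -0.1, -0.003]
force: [-0.2, -0.6, -0.4]
width: 0.499
gripper_force: 0.0
```

Block A stands on the left outline, and B is undisturbed at crop (333,315).

Request:
step_arm(
  steps=[
    [1,0.5,-35,0,0,0],
    [0,0,-35,0,0,0],
    [0,0,-35,0,0,0],
    [0,0,-27,0,0,0],
    [0,0,-15,0,0,0],
    [0,0,-8,0,0,0],
    [0,0,-3,0,0,0],
    [0,0,0,0,0,0],
    [0,0,0,0,0,0],
  ],
)

```text
clock: 14.37
position: [0.4587, 0.2159, 0.0235]
ee_rot: [-3.14, 0.102, -0.002]
force: [-0.2, 0.2, -0.0]
width: 0.497
gripper_force: 0.0
```

Request:
step_arm(
  steps=[
    [0,0,0,0,0,0],
    [0,0,0,0,0,0],
    [0,0,0,0,0,0],
    [0,0,0,0,0,0],
    [0,0,0,0,0,0],
    [0,0,0,0,0,0],
    [0,0,0,0,0,0],
  ],
  gripper=0,
  force=40,
)

```text
clock: 14.95
position: [0.4582, 0.2164, 0.0232]
ee_rot: [-3.14, 0.101, -0.001]
force: [-1.4, -0.9, 5.6]
width: 0.211
gripper_force: 40.0
```

Request:
step_arm(
  steps=[
    [0,0,15,0,0,0],
    [0,0,35,0,0,0],
    [0,0,40,0,0,0],
    [0,0,30,0,0,0],
    [7.95,-35.5,0,0,0,0.0054],
    [7.95,-35.5,0,0,0,0.0054],
    [7.95,-35.5,0,0,0,0.0054],
    [7.95,-35.5,0,0,0,0.0054],
    [7.95,-35.5,0,0,0,0.0054],
    [7.95,-35.5,0,0,0,0.0054],
    [7.95,-35.5,0,0,0,0.0054],
    [7.95,-35.5,0,0,0,0.0054],
    [7.95,-35.5,0,0,0,0.0054],
    [7.95,-35.5,0,0,0,0.0054],
    [7.95,-35.5,0,0,0,0.0054],
    [7.95,-35.5,0,0,0,0.0054],
    [0,0,0,0,0,0],
    [0,0,0,0,0,0],
    [0,0,0,0,0,0],
  ],
)

```text
clock: 16.53
position: [0.5528, -0.2094, 0.1422]
ee_rot: [-3.141, -0.0, 0.002]
force: [0.1, 0.8, -1.2]
width: 0.214
gripper_force: 40.0
```

```bash
python3 st.py
```

```text
[ 5.5310e-01 -2.0860e-01  1.4260e-01 -3.1409e+00 -3.2000e-03  7.0000e-04] sd [0.0002 0.0004 0.0002 0.0003 0.0014 0.0006] 16.7833 0.21298194591277075 39.99472796916962
```

Request:
step_arm(
  steps=[
    [0.5,-1,-20,0,0,0],
    [0,0,-20,0,0,0],
    [0,0,-15,0,0,0],
    [0,0,-10,0,0,0],
    [0,0,-6,0,0,0],
    [0,0,-4,0,0,0],
    [0,0,-2,0,0,0],
    [0,0,-1.5,0,0,0],
    [0,0,0,0,0,0],
    [0,0,0,0,0,0],
  ],
)

```text
clock: 17.67
position: [0.5542, -0.211, 0.0648]
ee_rot: [3.141, 0.001, 0.001]
force: [1.1, 0.1, -1.2]
width: 0.209
gripper_force: 40.0
```

Request:
step_arm(
  steps=[
    [-0.5,0.7,-1,0,0,0],
    [0,0,-1,0,0,0],
    [0,0,-0.5,0,0,0],
    [0,0,0,0,0,0],
  ],
)

```text
clock: 18.0
position: [0.554, -0.2103, 0.0632]
ee_rot: [3.141, 0.001, 0.003]
force: [-2.4, 1.0, 10.6]
width: 0.215
gripper_force: 40.0
```

Request:
step_arm(
  steps=[
    [0,0,0,0,0,0],
    [0,0,0,0,0,0],
    [0,0,0,0,0,0],
    [0,0,0,0,0,0],
    [0,0,20,0,0,0],
    [0,0,35,0,0,0],
    [0,0,40,0,0,0],
    [0,0,25,0,0,0],
    [-33,-6,0,0,0,0],
    [-33,-6,0,0,0,0],
    [-33,-6,0,0,0,0],
    [-33,-6,0,0,0,0],
    [0,0,0,0,0,0],
  ],
  gripper=0.5,
)

```text
clock: 19.08
position: [0.4145, -0.2359, 0.1812]
ee_rot: [3.141, -0.006, -0.008]
force: [0.1, -1.0, -0.3]
width: 0.501
gripper_force: 0.0
```

```bash
python3 - <<'E'
from h import *
im=grab('top','top3'); s=grab('scene','scene5')
b=cv2.resize(s[140:230,235:350],(0,0),fx=3.4,fy=3.4,interpolation=2); a=cv2.resize(im[160:260,320:440],(0,0),fx=3.4,fy=3.4,interpolation=2)
o=np.zeros((340,799,3),np.uint8); o[:a.shape[0],:a.shape[1]]=a; o[:b.shape[0],408:][:, :391]=b; cv2.imwrite('pics/c7.png',o)
E
```

```text
(no output)
```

View pics/c7.png

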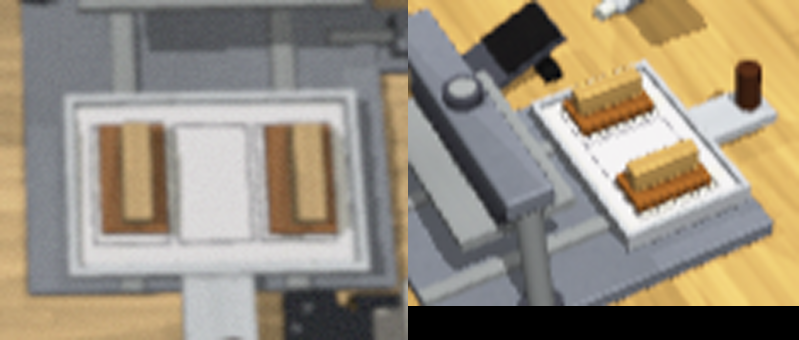

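Both blocks stand on the outer outlines (body tops at crop (97–167,125–233) and (265–338,125–233)). I'll check the positions numerically.

```bash
python3 - <<'E'
from h import *
np.set_printoptions(precision=4,suppress=True)
f=lambda p,z:onz('top',(319.5+(p[0]+.5)/3.4,159.5+(p[1]+.5)/3.4),z)
for P,z in (([(97,125),(165,124),(168,233),(102,234)],.056),([(265,125),(335,125),(340,232),(270,234)],.056),([(120,125),(150,125),(153,220),(123,220)],.082),([(292,125),(322,125),(326,221),(296,221)],.082),([(177,126),(245,126),(249,240),(178,240)],.04)):
    Q=np.array([f(p,z) for p in P]); print(Q.mean(0), Q.ravel())
# handle at bed out
im=cv2.imread('pics/scene5.png'); x0,y0,x1,y1=325,150,350,185
g=im[y0:y1,x0:x1].astype(int); m=(g.sum(2)<230)&(g[:,:,2]>g[:,:,0]+15); v,u=np.nonzero(m); c=(u.mean()+x0,v.mean()+y0); print(c,len(u),onz('scene',c,.065))
E
python3 st.py
```

```text
[ 0.5538 -0.0905] [ 0.5931 -0.0659  0.5933 -0.1148  0.5144 -0.1138  0.5142 -0.0673]
[ 0.5526 -0.2111] [ 0.5919 -0.1866  0.5914 -0.2369  0.514  -0.2351  0.513  -0.1857]
[ 0.5533 -0.0902] [ 0.5868 -0.0799  0.5866 -0.1008  0.5197 -0.1004  0.5199 -0.0799]
[ 0.5518 -0.2095] [ 0.5857 -0.1998  0.5855 -0.2208  0.5179 -0.219   0.5181 -0.1985]
[ 0.5533 -0.1494] [ 0.5955 -0.1257  0.595  -0.1754  0.5112 -0.1738  0.5117 -0.123 ]
(np.float64(334.84615384615387), np.float64(164.52747252747253)) 91 [ 0.4264 -0.1481]
[ 4.220e-01 -2.341e-01  1.819e-01 -1.000e-04 -1.500e-03  1.000e-04] sd [8.0000e-04 4.0000e-04 2.0000e-04 3.1413e+00 1.7000e-03 1.3000e-03] 19.4333 0.5014581219329576 0.0
```

Request:
step_arm(
  steps=[
    [1,28,0,0,0,0],
    [1,28,0,0,0,0],
    [1,28,0,0,0,0],
    [0,0,-35,0,0,0],
    [0,0,-35,0,0,0],
    [0,0,-30,0,0,0],
    [0,0,-18,0,0,0],
    [0,0,-8,0,0,0],
    [0,0,0,0,0,0],
    [0,0,0,0,0,0],
  ],
  gripper=0.65,
)

```text
clock: 20.32
position: [0.4249, -0.15, 0.056]
ee_rot: [-3.141, -0.002, 0.0]
force: [-0.4, 0.2, 0.6]
width: 0.653
gripper_force: 0.0
```

Request:
step_arm(
  steps=[
    [0,0,0,0,0,0],
    [0,0,0,0,0,0],
    [0,0,0,0,0,0],
    [0,0,0,0,0,0],
    [0,0,0,0,0,0],
    [0,0,0,0,0,0],
    [0,0,0,0,0,0],
  ],
  gripper=0,
  force=30,
)

```text
clock: 20.9
position: [0.4244, -0.1503, 0.0561]
ee_rot: [3.141, 0.001, 0.001]
force: [-0.8, 1.2, 5.3]
width: 0.277
gripper_force: 30.0
```

Pushing the bed in smoothly.

Request:
step_arm(
  steps=[
    [3,0,0,0,0,0],
    [6,0,0,0,0,0],
    [9,0,0,0,0,0],
    [10,0,0,0,0,0],
    [10,0,0,0,0,0],
    [10,0,0,0,0,0],
    [10,0,0,0,0,0],
    [10,0,0,0,0,0],
    [10,0,0,0,0,0],
    [10,0,0,0,0,0],
    [10,0,0,0,0,0],
    [10,0,0,0,0,0],
    [10,0,0,0,0,0],
    [10,0,0,0,0,0],
    [9,0,0,0,0,0],
    [7,0,0,0,0,0],
    [5,0,0,0,0,0],
    [3,0,0,0,0,0],
    [0,0,0,0,0,0],
    [0,0,0,0,0,0],
  ],
)

```text
clock: 22.57
position: [0.577, -0.149, 0.0561]
ee_rot: [-3.141, -0.002, -0.002]
force: [0.4, 4.1, 4.5]
width: 0.276
gripper_force: 30.0
```

Request:
step_arm(
  steps=[
    [3,0,0,0,0,0],
    [3,0,0,0,0,0],
    [3,0,0,0,0,0],
    [2,0,0,0,0,0],
    [2,0,0,0,0,0],
    [0,0,0,0,0,0],
  ],
)

```text
clock: 23.07
position: [0.589, -0.1489, 0.0561]
ee_rot: [-3.14, -0.002, 0.002]
force: [-3.5, 4.2, 9.6]
width: 0.277
gripper_force: 30.0
```

Request:
step_arm(
  steps=[
    [2,0,0,0,0,0],
    [2,0,0,0,0,0],
    [1.5,0,0,0,0,0],
    [0,0,0,0,0,0],
  ],
)

```text
clock: 23.4
position: [0.5894, -0.1488, 0.0558]
ee_rot: [-3.14, -0.002, 0.016]
force: [-22.2, 5.6, 25.0]
width: 0.275
gripper_force: 30.0
```

Request:
step_arm(
  steps=[
    [-2,0,0,0,0,0],
    [-1.5,0,0,0,0,0],
    [0,0,0,0,0,0],
  ],
)

```text
clock: 23.65
position: [0.5894, -0.1489, 0.0559]
ee_rot: [-3.14, -0.002, 0.005]
force: [-8.3, 4.6, 10.3]
width: 0.275
gripper_force: 30.0
```

Request:
step_arm(
  steps=[
    [0,0,0,0,0,0],
    [0,0,0,0,0,0],
    [0,0,0,0,0,0],
    [0,0,0,0,0,0],
    [0,0,20,0,0,0],
    [0,0,35,0,0,0],
    [0,0,35,0,0,0],
    [0,0,10,0,0,0],
    [-0.5,-31,0,0,0,0],
    [-0.5,-31,0,0,0,0],
    [-0.5,-31,0,0,0,0],
    [-0.5,-31,0,0,0,0],
    [-0.5,-31,0,0,0,0],
    [-0.5,-31,0,0,0,0],
    [0,0,0,0,0,0],
  ],
  gripper=0.65,
)

```text
clock: 24.9
position: [0.5857, -0.3454, 0.155]
ee_rot: [3.137, -0.013, -0.002]
force: [-1.4, -1.2, 0.5]
width: 0.651
gripper_force: 0.0
```

Request:
step_arm(
  steps=[
    [0,0,0,0,0,0],
    [0,0,0,0,0,0],
    [0,0,0,0,0,0],
    [0,0,0,0,0,0],
    [0,0,0,0,0,0],
    [0,0,0,0,0,0],
    [0,0,0,0,0,0],
    [0,0,0,0,0,0],
    [0,0,0,0,0,0],
    [0,0,0,0,0,0],
  ],
  gripper=0,
)

```text
clock: 25.73
position: [0.5883, -0.3362, 0.1558]
ee_rot: [3.142, 0.001, 0.0]
force: [0.7, -0.1, -0.4]
width: 0.01
gripper_force: 0.0
```

```bash
python3 st.py; python3 - <<'E'
from h import *
im=grab('scene','scene6'); crop(im,205,105,140,120,5,'c8')
E
```

```text
[ 5.8830e-01 -3.3630e-01  1.5570e-01  3.1415e+00  7.0000e-04 -1.0000e-04] sd [0.     0.     0.     0.     0.0001 0.    ] 25.9833 0.004815601972847317 0.0
```

View pics/c8.png

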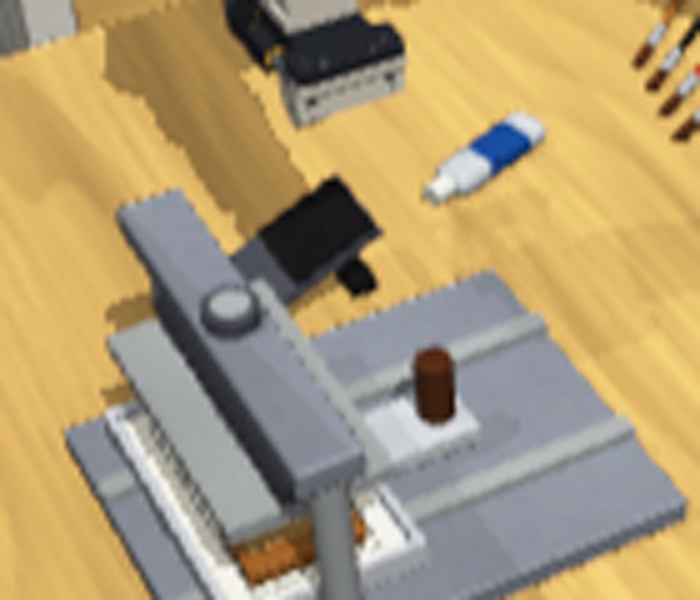

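The bed is fully in, with the blocks under the plate. The pedal pad is at crop (322,228).

```bash
python3 - <<'E'
from h import *
print(onz('scene',(204.5+322.5/5,104.5+228.5/5),.068))
E
```

```text
[ 0.58985495 -0.3269043 ]
```

Request:
step_arm(
  steps=[
    [-1.5,0,-30,0,0,0],
    [0,0,-30,0,0,0],
    [0,0,-15,0,0,0],
    [0,0,-5,0,0,0],
    [0,0,-4,0,0,0],
    [0,0,-4,0,0,0],
    [0,0,0,0,0,0],
  ],
)

```text
clock: 26.67
position: [0.5875, -0.3365, 0.0685]
ee_rot: [3.141, 0.001, 0.002]
force: [0.9, 0.4, 1.7]
width: 0.006
gripper_force: 0.9
```

Request:
step_arm(
  steps=[
    [0,0,-4,0,0,0],
    [0,0,-4,0,0,0],
    [-0.5,0,-4,0,0,0],
    [-0.5,0,-4,0,0,0],
    [-0.5,0,-4,0,0,0],
    [-0.5,0,-4,0,0,0],
    [-0.5,0,-4,0,0,0],
    [0,0,-3,0,0,0],
    [0,0,0,0,0,0],
  ],
)

```text
clock: 27.42
position: [0.5825, -0.3368, 0.0365]
ee_rot: [3.141, -0.0, -0.004]
force: [-7.2, 0.6, 12.3]
width: 0.009
gripper_force: 5.6
```

Request:
step_arm(
  steps=[
    [0,0,-2,0,0,0],
    [0,0,-2,0,0,0],
    [0,0,-1,0,0,0],
    [0,0,0,0,0,0],
  ],
)

```text
clock: 27.75
position: [0.5825, -0.3369, 0.0343]
ee_rot: [3.141, -0.001, -0.004]
force: [-14.4, 3.9, 30.9]
width: 0.006
gripper_force: 14.9
```

On the stop: force jumped from 12 to 31 N. Holding here.

Request:
step_arm(
  steps=[
    [0,0,0.5,0,0,0],
    [0,0,0,0,0,0],
    [0,0,0,0,0,0],
    [0,0,0,0,0,0],
    [0,0,0,0,0,0],
    [0,0,0,0,0,0],
    [0,0,0,0,0,0],
    [0,0,0,0,0,0],
    [0,0,0,0,0,0],
    [0,0,0,0,0,0],
    [0,0,0,0,0,0],
    [0,0,0,0,0,0],
    [0,0,0,0,0,0],
    [0,0,0,0,0,0],
    [0,0,0,0,0,0],
    [0,0,0,0,0,0],
  ],
)

```text
clock: 29.08
position: [0.5825, -0.3369, 0.0344]
ee_rot: [3.141, -0.001, -0.004]
force: [-13.6, 3.7, 27.2]
width: 0.004
gripper_force: 13.3
```

```bash
python3 - <<'E'
from h import *
im=grab('scene','scene7'); crop(im,205,105,140,120,5,'c9')
E
```

```text
(no output)
```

View pics/c9.png

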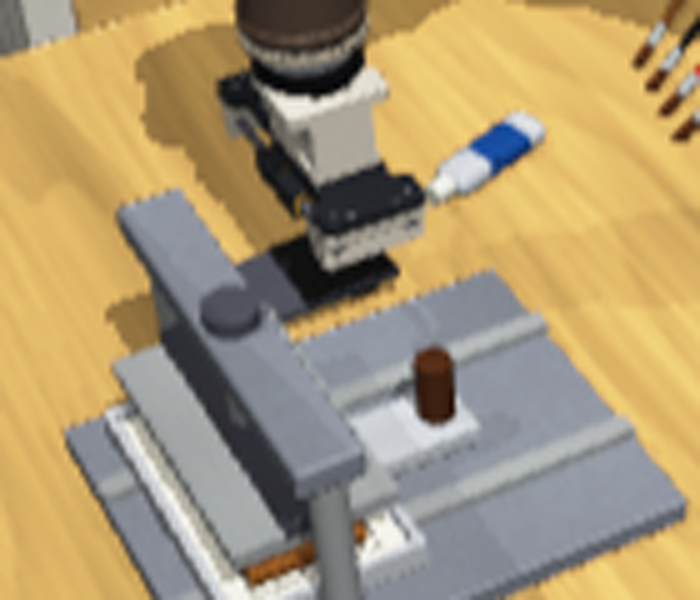

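The pedal is down and the plate rests on the blocks. I'll let the pedal up smoothly and go back to the handle.

Request:
step_arm(
  steps=[
    [0,0,4,0,0,0],
    [0,0,5,0,0,0],
    [0.5,0,6,0,0,0],
    [0.5,0,6,0,0,0],
    [0.5,0,6,0,0,0],
    [0.5,0,6,0,0,0],
    [0.5,0,6,0,0,0],
    [0,0,15,0,0,0],
    [0,0,30,0,0,0],
    [0,0,35,0,0,0],
    [0,0,5,0,0,0],
    [0.5,31,0,0,0,0],
    [0.5,31,0,0,0,0],
    [0.5,31,0,0,0,0],
    [0.5,31,0,0,0,0],
    [0.5,31,0,0,0,0],
    [0.5,31,0,0,0,0],
    [0,0,0,0,0,0],
    [0,0,0,0,0,0],
  ],
  gripper=0,
)

```text
clock: 30.72
position: [0.5893, -0.1476, 0.156]
ee_rot: [-3.141, -0.008, 0.002]
force: [-0.0, -1.5, -0.0]
width: 0.003
gripper_force: 0.0
```

Request:
step_arm(
  steps=[
    [0,0,0,0,0,0],
    [0,0,0,0,0,0],
    [0,0,0,0,0,0],
    [0,0,0,0,0,0],
    [0,0,0,0,0,0],
    [0,0,0,0,0,0],
    [0,0,0,0,0,0],
    [0,0,0,0,0,0],
    [0,0,0,0,0,0],
  ],
  gripper=0.65,
)

```text
clock: 31.47
position: [0.5898, -0.1503, 0.1562]
ee_rot: [3.142, 0.001, -0.0]
force: [-0.1, -0.2, 0.3]
width: 0.606
gripper_force: 0.0
```

Request:
step_arm(
  steps=[
    [0,0.5,-35,0,0,0],
    [0,0,-35,0,0,0],
    [0,0,-20,0,0,0],
    [0,0,-10,0,0,0],
    [0,0,0,0,0,0],
    [0,0,0,0,0,0],
  ],
)

```text
clock: 31.97
position: [0.5902, -0.1497, 0.0567]
ee_rot: [-3.142, -0.001, -0.0]
force: [1.6, 0.8, 0.9]
width: 0.65
gripper_force: 0.0
```

Request:
step_arm(
  steps=[
    [0,0,0,0,0,0],
    [0,0,0,0,0,0],
    [0,0,0,0,0,0],
    [0,0,0,0,0,0],
    [0,0,0,0,0,0],
    [0,0,0,0,0,0],
    [0,0,0,0,0,0],
  ],
  gripper=0,
  force=30,
)

```text
clock: 32.55
position: [0.59, -0.1489, 0.0567]
ee_rot: [-3.141, -0.002, -0.001]
force: [-1.3, 2.1, 4.5]
width: 0.274
gripper_force: 30.0
```

Request:
step_arm(
  steps=[
    [-3,0,0,0,0,0],
    [-6,0,0,0,0,0],
    [-9,0,0,0,0,0],
    [-10,0,0,0,0,0],
    [-10,0,0,0,0,0],
    [-10,0,0,0,0,0],
    [-10,0,0,0,0,0],
    [-10,0,0,0,0,0],
    [-10,0,0,0,0,0],
    [-10,0,0,0,0,0],
    [-10,0,0,0,0,0],
    [-10,0,0,0,0,0],
    [-10,0,0,0,0,0],
    [-10,0,0,0,0,0],
    [-9,0,0,0,0,0],
    [-7,0,0,0,0,0],
    [-5,0,0,0,0,0],
    [-3,0,0,0,0,0],
    [0,0,0,0,0,0],
    [0,0,0,0,0,0],
  ],
)

```text
clock: 34.22
position: [0.4372, -0.1502, 0.0566]
ee_rot: [3.141, -0.0, -0.001]
force: [-0.9, -1.2, 10.4]
width: 0.278
gripper_force: 30.0
```

Request:
step_arm(
  steps=[
    [-3,0,0,0,0,0],
    [-3,0,0,0,0,0],
    [-3,0,0,0,0,0],
    [-2,0,0,0,0,0],
    [-2,0,0,0,0,0],
    [-1.5,0,0,0,0,0],
    [0,0,0,0,0,0],
  ],
)

```text
clock: 34.8
position: [0.425, -0.1502, 0.0566]
ee_rot: [3.141, 0.0, 0.006]
force: [7.6, -3.5, -0.6]
width: 0.278
gripper_force: 30.0
```

Request:
step_arm(
  steps=[
    [-2,0,0,0,0,0],
    [-1.5,0,0,0,0,0],
    [0,0,0,0,0,0],
  ],
)

```text
clock: 35.05
position: [0.425, -0.1503, 0.0567]
ee_rot: [3.141, 0.001, 0.015]
force: [21.5, -3.6, -17.8]
width: 0.276
gripper_force: 30.0
```

Request:
step_arm(
  steps=[
    [2,0,0,0,0,0],
    [1,0,0,0,0,0],
    [0,0,0,0,0,0],
  ],
)

```text
clock: 35.3
position: [0.425, -0.1502, 0.0566]
ee_rot: [3.141, 0.001, 0.006]
force: [9.5, -2.4, -1.3]
width: 0.278
gripper_force: 30.0
```

Request:
step_arm(
  steps=[
    [0,0,0,0,0,0],
    [0,0,0,0,0,0],
    [0,0,0,0,0,0],
    [0,0,0,0,0,0],
    [0,0,20,0,0,0],
    [0,0,35,0,0,0],
    [0,0,40,0,0,0],
    [0,0,20,0,0,0],
    [0,-28,0,0,0,0],
    [0,-28,0,0,0,0],
    [0,-28,0,0,0,0],
    [0,0,0,0,0,0],
  ],
  gripper=0.5,
)

```text
clock: 36.3
position: [0.4214, -0.2392, 0.1711]
ee_rot: [3.139, -0.009, -0.002]
force: [0.5, -0.0, 0.4]
width: 0.5
gripper_force: 0.0
```

```bash
python3 - <<'E'
from h import *
im=grab('top','top4'); s=grab('scene','scene8')
b=cv2.resize(s[140:230,235:350],(0,0),fx=3.4,fy=3.4,interpolation=2); a=cv2.resize(im[160:260,320:440],(0,0),fx=3.4,fy=3.4,interpolation=2)
o=np.zeros((340,799,3),np.uint8); o[:a.shape[0],:a.shape[1]]=a; o[:b.shape[0],408:][:, :391]=b; cv2.imwrite('pics/c10.png',o)
E
python3 st.py
```

```text
[ 4.2240e-01 -2.3300e-01  1.7090e-01 -3.1409e+00 -1.5000e-03  1.5000e-03] sd [0.0003 0.0007 0.0001 0.0002 0.0024 0.0006] 36.65 0.5030275307687418 0.0
```

View pics/c10.png

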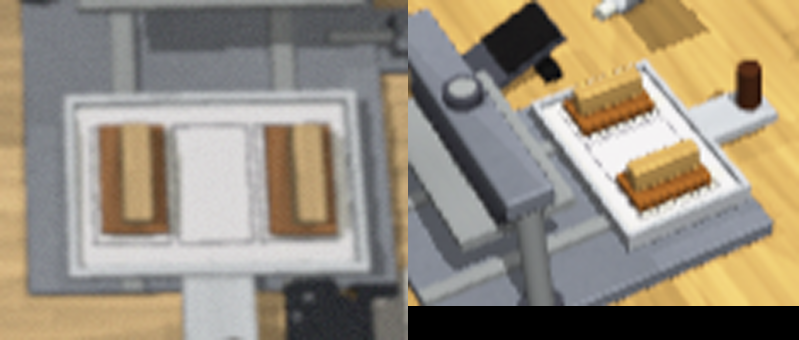

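All is as pressed: both blocks are on their outlines, the bed is out and the pedal is up. Next I'll work out the plant clearance and the wrist range.

```bash
python3 - <<'E'
from h import *
np.set_printoptions(precision=3,suppress=True)
print(observe()['joints'])
im=cv2.imread('pics/top4.png').astype(int); s=cv2.imread('pics/scene8.png').astype(int)
m=(im[:,:,1]>im[:,:,2]+12); m[:, 230:]=0; m[:110]=0; m[220:]=0; m[:,:110]=0; v,u=np.nonzero(m); print('green',u.min(),u.max(),v.min(),v.max())
i=v.argmax()
for z in(.05,.1,.15): print(z,onz('top',(u[i],v[i]),z),onz('top',(u.mean(),v.mean()),z),onz('scene',(342,318),z))
# tray mask
g=im[180:290,140:215].astype(np.uint8); m=((g.sum(2)<200)&(g[:,:,2]>g[:,:,0])).astype(np.uint8); m=cv2.morphologyEx(m,2,np.ones((3,3)))
c=max(cv2.findContours(m,0,2)[0],key=cv2.contourArea); r=cv2.minAreaRect(c); b=cv2.boxPoints(r)+[140,180]; Q=np.array([onz('top',p,.016) for p in b]); print(r,Q.mean(0),Q)
E
```

```text
[ 0.605  0.283 -0.261  1.966  0.092  0.904 -1.271]
green 136 200 117 176
0.05 [0.65  0.331] [0.721 0.382] [0.697 0.346]
0.1 [0.636 0.313] [0.702 0.361] [0.712 0.369]
0.15 [0.621 0.295] [0.684 0.34 ] [0.727 0.392]
((40.923851013183594, 54.01284408569336), (46.372650146484375, 79.38780212402344), 1.7357046604156494) [0.513 0.35 ] [[0.416 0.402]
 [0.614 0.414]
 [0.61  0.295]
 [0.411 0.289]]
```

Request:
step_arm(
  steps=[
    [21.9,23.7,0,0,0,0],
    [21.9,23.7,0,0,0,0],
    [21.9,23.7,0,0,0,0],
    [21.9,23.7,0,0,0,0],
    [21.9,23.7,0,0,0,0],
    [21.9,23.7,0,0,0,0],
    [0,0,0,0,0,0],
    [0,0,-35,0,0,0],
    [0,0,-35,0,0,0],
    [0,0,-22,0,0,0],
    [0,0,-11,0,0,0],
    [0,0,-5,0,0,0],
    [0,0,0,0,0,0],
    [0,0,0,0,0,0],
  ],
)

```text
clock: 37.87
position: [0.555, -0.0914, 0.0643]
ee_rot: [3.142, 0.001, 0.002]
force: [-0.6, -0.8, -0.5]
width: 0.501
gripper_force: 0.0
```

Request:
step_arm(
  steps=[
    [0,0,0,0,0,0],
    [0,0,0,0,0,0],
    [0,0,0,0,0,0],
    [0,0,0,0,0,0],
    [0,0,0,0,0,0],
    [0,0,0,0,0,0],
    [0,0,0,0,0,0],
  ],
  gripper=0,
  force=40,
)

```text
clock: 38.45
position: [0.5545, -0.0915, 0.0638]
ee_rot: [3.141, 0.001, 0.001]
force: [-1.7, -0.2, 5.5]
width: 0.212
gripper_force: 40.0
```

Request:
step_arm(
  steps=[
    [0,0,15,0,0,0],
    [0,0,35,0,0,0],
    [0,0,35,0,0,0],
    [0,0,15,0,0,0],
    [-6.9,29.3,0,0,0,0.107],
    [-6.9,29.3,0,0,0,0.107],
    [-6.9,29.3,0,0,0,0.107],
    [-6.9,29.3,0,0,0,0.107],
    [-6.9,29.3,0,0,0,0.107],
    [-6.9,29.3,0,0,0,0.107],
    [-6.9,29.3,0,0,0,0.107],
    [-6.9,29.3,0,0,0,0.107],
    [-6.9,29.3,0,0,0,0.107],
    [-6.9,29.3,0,0,0,0.107],
    [-6.9,29.3,0,0,0,0.107],
    [-6.9,29.3,0,0,0,0.107],
    [-6.9,29.3,0,0,0,0.107],
    [-6.9,29.3,0,0,0,0.107],
    [-6.9,29.3,0,0,0,0.107],
    [0,0,0,0,0,0],
  ],
)

```text
clock: 40.12
position: [0.4474, 0.3545, 0.1636]
ee_rot: [-2.165, -2.271, -0.004]
force: [-0.7, 1.2, -1.6]
width: 0.214
gripper_force: 40.0
```

```bash
python3 st.py
```

```text
[ 0.4498  0.3492  0.163   0.0057 -0.0042 -0.0016] sd [1.4000e-03 2.9000e-03 3.0000e-04 2.1784e+00 2.2614e+00 1.5000e-03] 40.3667 0.21270341571344514 39.99944508075714
```

Request:
step_arm(
  steps=[
    [0,0,-30,0,0,0],
    [0,0,-35,0,0,0],
    [0,0,-30,0,0,0],
    [0,0,-18,0,0,0],
    [0,0,-10,0,0,0],
    [0,0,-5,0,0,0],
    [0,0,-3,0,0,0],
    [0,0,0,0,0,0],
    [0,0,0,0,0,0],
  ],
)

```text
clock: 41.17
position: [0.4513, 0.3485, 0.0334]
ee_rot: [2.183, 2.259, 0.003]
force: [-0.1, 0.2, -1.7]
width: 0.217
gripper_force: 40.0
```

Request:
step_arm(
  steps=[
    [0,0,-1.5,0,0,0],
    [0,0,-1.5,0,0,0],
    [0,0,-1,0,0,0],
    [0,0,-0.7,0,0,0],
    [0,0,0,0,0,0],
  ],
)

```text
clock: 41.58
position: [0.451, 0.3481, 0.0288]
ee_rot: [2.182, 2.259, 0.002]
force: [-2.8, -3.3, 11.2]
width: 0.214
gripper_force: 40.0
```

Request:
step_arm(
  steps=[
    [0,0,0,0,0,0],
    [0,0,0,0,0,0],
    [0,0,0,0,0,0],
    [0,0,0,0,0,0],
    [0,0,20,0,0,0],
    [0,0,35,0,0,0],
    [0,0,40,0,0,0],
    [0,0,40,0,0,0],
    [0,0,10,0,0,0],
  ],
  gripper=0.5,
)

```text
clock: 42.33
position: [0.452, 0.3506, 0.1785]
ee_rot: [2.182, 2.26, 0.012]
force: [0.1, 0.9, -1.4]
width: 0.504
gripper_force: 0.0
```

```bash
python3 - <<'E'
from h import *
im=grab('top','top5')
for n in('top4','top5'):
    g=cv2.imread(f'pics/{n}.png')[190:232,390:432]; hsv=cv2.cvtColor(g,cv2.COLOR_BGR2HSV); m=(hsv[:,:,1]>90)&(hsv[:,:,2]>60); v,u=np.nonzero(m); print(n,len(u),u.mean(),v.mean(),cv2.minAreaRect(np.c_[u,v].astype(np.float32)))
d=cv2.absdiff(im,cv2.imread('pics/top4.png')).max(2)[165:270,330:450]; v,u=np.nonzero(d>60); print(len(u), (u.min()+330,u.max()+330,v.min()+165,v.max()+165) if len(u) else '')
E
```

```text
top4 585 17.994871794871795 22.695726495726497 ((18.027690887451172, 22.498462677001953), (31.95073127746582, 18.637928009033203), 86.8201675415039)
top5 586 17.994880546075084 22.75085324232082 ((18.052486419677734, 22.497238159179688), (31.90321159362793, 18.763504028320312), 86.98721313476562)
1888 (np.int64(330), np.int64(449), np.int64(196), np.int64(269))
```

Request:
step_arm(
  steps=[
    [6.4,-34.9,0,0,0,-0.1003],
    [6.4,-34.9,0,0,0,-0.1003],
    [6.4,-34.9,0,0,0,-0.1003],
    [6.4,-34.9,0,0,0,-0.1003],
    [6.4,-34.9,0,0,0,-0.1003],
    [6.4,-34.9,0,0,0,-0.1003],
    [6.4,-34.9,0,0,0,-0.1003],
    [6.4,-34.9,0,0,0,-0.1003],
    [6.4,-34.9,0,0,0,-0.1003],
    [6.4,-34.9,0,0,0,-0.1003],
    [6.4,-34.9,0,0,0,-0.1003],
    [6.4,-34.9,0,0,0,-0.1003],
    [6.4,-34.9,0,0,0,-0.1003],
    [6.4,-34.9,0,0,0,-0.1003],
    [6.4,-34.9,0,0,0,-0.1003],
    [6.4,-34.9,0,0,0,-0.1003],
    [0,0,0,0,0,0],
    [0,0,0,0,0,0],
    [0,0,0,0,0,0],
  ],
)

```text
clock: 43.97
position: [0.5527, -0.2097, 0.1717]
ee_rot: [-3.141, -0.003, 0.002]
force: [0.6, 0.2, -0.0]
width: 0.501
gripper_force: 0.0
```

B hasn't moved. Grasping it.

Request:
step_arm(
  steps=[
    [0.5,-0.7,-35,0,0,0],
    [0,0,-35,0,0,0],
    [0,0,-22,0,0,0],
    [0,0,-11,0,0,0],
    [0,0,-5,0,0,0],
    [0,0,0,0,0,0],
    [0,0,0,0,0,0],
  ],
)

```text
clock: 44.55
position: [0.5545, -0.2107, 0.0657]
ee_rot: [3.141, 0.003, 0.002]
force: [0.4, -0.0, 0.0]
width: 0.498
gripper_force: 0.0
```

Request:
step_arm(
  steps=[
    [0,0,0,0,0,0],
    [0,0,0,0,0,0],
    [0,0,0,0,0,0],
    [0,0,0,0,0,0],
    [0,0,0,0,0,0],
    [0,0,0,0,0,0],
    [0,0,0,0,0,0],
  ],
  gripper=0,
  force=40,
)

```text
clock: 45.13
position: [0.5538, -0.2112, 0.0651]
ee_rot: [3.141, 0.001, 0.001]
force: [-1.7, 0.2, 7.4]
width: 0.214
gripper_force: 40.0
```

Request:
step_arm(
  steps=[
    [0,0,15,0,0,0],
    [0,0,35,0,0,0],
    [0,0,35,0,0,0],
    [0,0,20,0,0,0],
    [-2.72,35.06,0,0,0,0.1003],
    [-2.72,35.06,0,0,0,0.1003],
    [-2.72,35.06,0,0,0,0.1003],
    [-2.72,35.06,0,0,0,0.1003],
  ],
)

```text
clock: 45.8
position: [0.5421, -0.0696, 0.1695]
ee_rot: [3.077, 0.634, -0.0]
force: [0.5, 0.2, -1.6]
width: 0.217
gripper_force: 40.0
```

```bash
python3 - <<'E'
from h import *
im=grab('top','top6'); x0,y0=145,185
g=im[y0:285,x0:215]; hsv=cv2.cvtColor(g,cv2.COLOR_BGR2HSV)
m=((g.astype(int)[:,:,2]>90)).astype(np.uint8); m[:, :14]=0; m[:,60:]=0; m[:8]=0; m[88:]=0
m=cv2.morphologyEx(m,2,np.ones((2,2)))
for c in cv2.findContours(m,0,2)[0]:
    if cv2.contourArea(c)>15:
        r=cv2.minAreaRect(c); print(r, [onz('top',(r[0][0]+x0,r[0][1]+y0),z).round(4) for z in (.021,.047)])
crop(im,140,165,160,120,5,'c11')
E
```

```text
((37.73731994628906, 55.49128723144531), (38.519142150878906, 65.97777557373047), 7.907162666320801) [array([0.4935, 0.3426]), array([0.4904, 0.3332])]
((37.5, 13.0), (8.0, 45.0), 90.0) [array([0.6012, 0.3509]), array([0.5951, 0.3413])]
```

```bash
python3 - <<'E'
from h import *
im=cv2.imread('pics/top6.png'); x0,y0=145,185
g=im[y0:285,x0:215].astype(int)
for t in (110,140,160):
    m=(g[:,:,2]>t).astype(np.uint8); m[:, :14]=0; m[:,58:]=0; m[:12]=0; m[87:]=0
    for c in cv2.findContours(m,0,2)[0]:
        if cv2.contourArea(c)>15:
            r=cv2.minAreaRect(c); print(t,r, [onz('top',(r[0][0]+x0,r[0][1]+y0),z).round(4) for z in (.021,.047)])
E
```

```text
110 ((32.5, 73.5), (21.0, 35.0), 90.0) [array([0.4496, 0.3522]), array([0.4477, 0.3426])]
140 ((33.0, 73.5), (19.0, 34.0), 90.0) [array([0.4496, 0.351 ]), array([0.4477, 0.3414])]
160 ((32.5, 71.0), (12.0, 33.0), 90.0) [array([0.4556, 0.3526]), array([0.4536, 0.343 ])]
```

A is where I placed it, at about (0.451, 0.348). Carrying on.

Request:
step_arm(
  steps=[
    [-2.72,35.06,0,0,0,0.1003],
    [-2.72,35.06,0,0,0,0.1003],
    [-2.72,35.06,0,0,0,0.1003],
    [-2.72,35.06,0,0,0,0.1003],
    [-2.72,35.06,0,0,0,0.1003],
    [-2.72,35.06,0,0,0,0.1003],
    [-2.72,35.06,0,0,0,0.1003],
    [-2.72,35.06,0,0,0,0.1003],
    [-2.72,35.06,0,0,0,0.1003],
    [-2.72,35.06,0,0,0,0.1003],
    [-2.72,35.06,0,0,0,0.1003],
    [-2.72,35.06,0,0,0,0.1003],
    [0,0,0,0,0,0],
    [0,0,0,0,0,0],
    [0,0,0,0,0,0],
    [0,0,0,0,0,0],
  ],
)

```text
clock: 47.18
position: [0.5107, 0.348, 0.1691]
ee_rot: [2.185, 2.256, -0.002]
force: [0.4, 0.6, -1.7]
width: 0.213
gripper_force: 40.0
```

Request:
step_arm(
  steps=[
    [0,1,-30,0,0,0],
    [0,0,-35,0,0,0],
    [0,0,-35,0,0,0],
    [0,0,-19,0,0,0],
    [0,0,-10,0,0,0],
    [0,0,-5,0,0,0],
    [0,0,-2,0,0,0],
    [0,0,0,0,0,0],
    [0,0,0,0,0,0],
  ],
)

```text
clock: 47.93
position: [0.5109, 0.3514, 0.035]
ee_rot: [2.183, 2.259, 0.004]
force: [0.2, 1.2, -1.0]
width: 0.219
gripper_force: 40.0
```

Request:
step_arm(
  steps=[
    [0,0,-1.5,0,0,0],
    [0,0,-1,0,0,0],
    [0,0,-1,0,0,0],
    [0,0,0,0,0,0],
  ],
)

```text
clock: 48.27
position: [0.5101, 0.3508, 0.0302]
ee_rot: [2.183, 2.259, 0.0]
force: [0.3, -0.0, -0.5]
width: 0.212
gripper_force: 40.0
```

Request:
step_arm(
  steps=[
    [0,0,-0.7,0,0,0],
    [0,0,-0.5,0,0,0],
    [0,0,0,0,0,0],
  ],
)

```text
clock: 48.52
position: [0.5101, 0.3508, 0.0301]
ee_rot: [2.182, 2.259, 0.0]
force: [-2.7, -3.7, 11.4]
width: 0.21
gripper_force: 40.0
```

Request:
step_arm(
  steps=[
    [0,0,0,0,0,0],
    [0,0,0,0,0,0],
    [0,0,0,0,0,0],
    [0,0,0,0,0,0],
    [0,0,20,0,0,0],
    [0,0,35,0,0,0],
    [0,0,40,0,0,0],
    [0,0,40,0,0,0],
    [0,0,30,0,0,0],
    [0,-35,0,0,0,0],
    [0,-35,0,0,0,0],
    [0,-35,0,0,0,0],
    [0,-35,0,0,0,0],
    [0,-35,0,0,0,0],
    [0,-35,0,0,0,0],
    [0,-20,0,0,0,0],
    [0,0,0,0,0,0],
    [0,0,0,0,0,0],
  ],
  gripper=0.5,
)

```text
clock: 50.02
position: [0.5102, 0.1194, 0.1938]
ee_rot: [2.186, 2.256, -0.0]
force: [0.9, 0.8, 0.2]
width: 0.501
gripper_force: 0.0
```

```bash
python3 - <<'E'
from h import *
im=grab('top','top7'); s=grab('scene','scene9')
o=np.hstack([cv2.resize(im[180:285,145:285],(400,300),interpolation=2),cv2.resize(s[255:345,330:450],(400,300),interpolation=2)])
o=np.vstack([o,np.hstack([cv2.resize(im[80:300,300:500],(0,0),fx=1.3,fy=1.3),np.zeros((286,540,3),np.uint8)])]); cv2.imwrite('pics/c12.png',o)
E
```

```text
(no output)
```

View pics/c12.png

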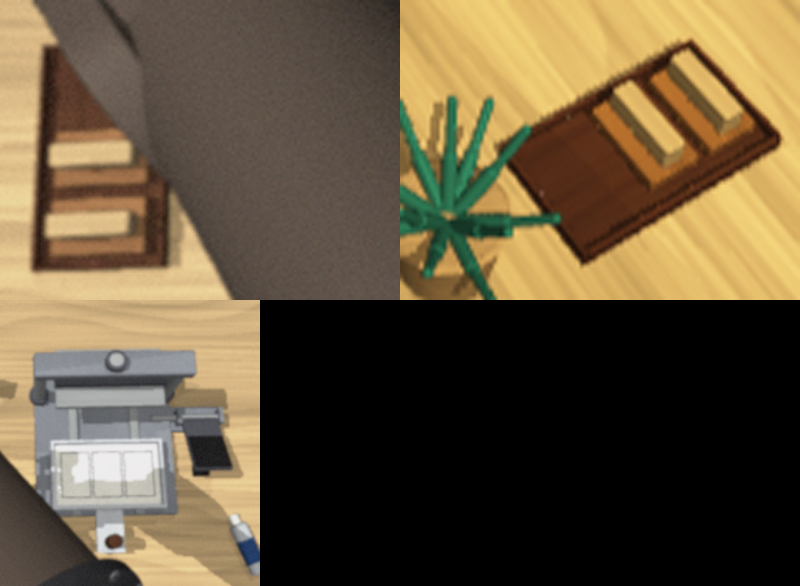

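Both blocks lie flat in the tray, handle up and side by side. The bed is out and the pedal is up. Handing in.

```bash
python3 -c "
from cell import job; print(job.sign_off())"
```

```text
the job is handed in; nothing more can be done
None
```

I pressed the card with both relief blocks squarely on their outlines, then drew the bed fully out and put both blocks side by side, handle up, in the tray; the job is handed in at about 50 s on the robot's clock.

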